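# Clear the bin lid and hold it half open

### The arm

A 7-joint arm with a two-finger parallel gripper is mounted at the origin on a cart in front of the work surface, level with it; the furniture and walls round the work are solid. World frame = base frame: x ahead of the robot, y to its left, z up, the work surface at z = 0. Lengths are in m, angles in rad, forces in N, time in s.
With the tool pointing down it reaches from about 0.425 to 0.8 m from the base axis. Payload 8.3 kg.
Tool frame: the origin (TCP) lies midway between the tips of the shut fingers; the grasp point (between the pads) lies 19 mm behind it; z points along the fingers, y is the line along which they close (so a half turn about z gives the same grasp; the last joint's range is limited). The gripper opens to 85 mm and grips with 20 to 120 N. Pads are 22 mm wide; open, the fingers measure 114 mm over their backs; the gripper's body (76 mm by 85 mm) begins 54 mm behind the grasp point. The pads swing forward as they close: fully open they stand 13 mm farther back than shut.
Start: joints at [1.246, 0.383, 0.016, 1.37, -0.006, 1.388, -0.046], TCP at [0.162, -0.604, 0.231] pointing down, gripper open.
Joint ranges: [-2.95, 2.95], [-0.25, 2.06], [-1.52, 1.56], [0.18, 2.33], [-1.44, 4.58], [0.02, 2.06], [-3.01, 3.01]. Speed limits (rad/s): [2.39, 2.39, 3.01, 3.01, 3.14, 3.14, 3.14].

### API

Orientations are given as [roll, pitch, yaw] about the fixed x, y, z axes, in that order (R = Rz(yaw) Ry(pitch) Rx(roll)).
In Python, from station import ctrl gives the robot as it stands. Calls block until the motion is done:
- ctrl.move_pose(position, orientation): joint-space move of the TCP to a pose.
- ctrl.servo_line(position, frame=None, velocity=0.15, stop_force=None): straight line of the TCP; frame=None keeps the orientation; velocity is the mean speed in m/s. With stop_force (N) it stops when the force on the tool has changed by that much, and returns True; else False.
- ctrl.move_joints(angles): joint-space move.
- ctrl.set_gripper(opening): finger opening in m; the grip force is fixed at half the most; returns when the fingers have stopped.
- ctrl.hold(seconds).
- ctrl.inverse_kinematics(position, orientation): joint angles nearest the present ones, or None.
- ctrl.read_state(): the state.
- ctrl.camera(name): name is "scene" or "top" or "wrist"; returns a dict with "color" (480x640x3 uint8, blue, green, red), "vertical_fov" (degrees; the focal length in pixels is half the picture's height over the tangent of half this angle, whatever the lens; pixels are square), "cx", "cy" (the principal point, pixels), "world_from_camera" (4x4, takes a point from camera to world coordinates). Camera axes: x right, y down, z forward; pixel columns grow to the right and rows downward; lengths in m; the calibration is good to about 2 mm. A picture is of the moment at which its call begins. There is no depth.
A pose or a line that the arm cannot do raises ctrl.MotionError and nothing moves.
- ctrl.finish_job(): hands the job in; it is judged then, once.
The state is a dict: "t": time; "joint_positions": joint angles; "joint_velocities": joint speeds; "joint_torque": joint torques, N m; "tcp_pos": TCP position; "orientation": TCP orientation; "force": force on the tool from outside, world axes, zero at the start; "ft_torque": the same for the moment, N m; "finger_gap": finger opening in m; "gripper_force": force on a finger pad.
Only numpy, scipy, OpenCV 4.12 (cv2) and the standard library are available. Lean on these libraries where they do the work, as an engineer would, in place of code of your own. Each camera call takes 0.05 s, during which the arm holds its last target. There are 200 camera calls.

### The job

I need both hands free to take the lemons out of the bin. Take the salt shaker off the bin's hinged lid and stand it upright on the chopping board, then lift the lid with the gripper to 50 degrees from shut and keep holding it there: the lid falls shut by itself, so finish while still holding it. Leave the lemons in the bin and all other things where they are.

Things in the scene. Friction and masses are not known exactly. Their poses are not given: they have to be found in the camera images.
- bin: grey storage bin with a wooden lid, 160 (x) x 200 (y) x 80 mm without the lid, walls 6 mm, fixed to the worktop; stands on one side of the worktop, the board on the other. Origin: centre of its underside; +x points to its hinged far side, z up. The shut lid's upper face is 88 mm above the origin.
- bin_hinge (a point): middle of the lid's hinge axis, on the bin's far top edge: 80 mm along the bin's +x from its centre, 80 mm above its underside. The axis lies along the bin's y.
- bin_lid (a joint): the lid, a wooden panel 165 x 204 x 8 mm with a dark steel bar handle, about 0.3 kg together; in its own frame (origin on the hinge axis) it reaches from x = 0 to -165 mm, z = 0 to 8 mm. Value: opening angle in rad, 0 shut (level), grows as the front edge (bin's -x side) rises, stop at 1.4; 50 degrees = 0.873. No friction or catch: weight alone shuts it from any angle. 2 to 4 N at the bar lift it.
- lid_bar (a point): centre of the lid's bar handle: round bar 12 mm thick along the lid's y, 102 mm long overall, between two posts with 78 mm clear between them, its axis 42 mm above the panel's upper face and 20 mm behind the panel's front edge. In the lid's frame at x = -145, z = +50 mm from the hinge axis. Round, so it can turn between the fingers as the lid rises.
- board: wooden chopping board 240 (x) x 360 (y) x 22 mm, fixed. Origin: centre of its underside; its top is 22 mm higher. Wall cabinets hang over the back of the worktop, from 0.5 m above it upward and beyond about x = 0.62 m: keep the wrist clear of them when swinging across.
- salt: salt shaker standing on the bin's lid, glass with a grey metal cap, 44 mm diameter up to 70 mm from its foot, then a 34 mm domed cap, 90 mm tall, about 0.1 kg. Origin: centre of its underside, z up along its axis.
- lemon_a: lemon lying in the bin, about 71 x 53 x 51 mm, origin under its middle as built (it turns as it rolls)
- lemon_b: second lemon lying in the bin, about 72 x 57 x 58 mm, origin under its middle as built
- garlic: garlic bulb on the board, 53 x 54 x 53 mm, origin under its centre; leave it
- lime: lime on the board, 57 x 46 x 45 mm, origin under its centre as built; leave it
- shaker2: pepper shaker of the same shape as the salt shaker (44 x 90 mm) standing on the worktop near the back; leave it. Origin under its centre.
- timer: round twist timer on the worktop near the back, 64 x 63 x 54 mm, origin under its centre; leave it

How it is judged:
By the outcome, as a careful person would: the job done as asked, in the order asked, and still so for the second after the job is handed in, while the arm keeps its last pose, push and grip.
It also fails if it takes over 56 s, if anything falls off the work surface, if the arm or the gripper's body presses on something with over 40 N, if the wrist force passes 120 N, or if a joint passes its speed limit or range.

## Working session

There is one attempt and no reset: what is moved stays moved. The work goes in short steps, each a Python script; the robot and the scene stay as the last script left them, time stands still between calls to the robot, and variables do not carry over. Pictures are saved under pics/ and viewed, at most 12 in all, crops included, and the job is handed in when it is done.

```bash
mkdir -p pics; ls; python3 - <<'E'
from station import ctrl
import cv2,numpy as np
for n in("scene","top"):
    c=ctrl.camera(n); cv2.imwrite(f"pics/{n}0.png",c["color"]); print(n,c["vertical_fov"],c["cx"],c["cy"],np.round(c["world_from_camera"],4).tolist())
s=ctrl.read_state();print(s["t"],s["tcp_pos"],s["orientation"],s["force"])
E
```

```text
pics
scene 52.39131051478276 327.57546416708294 237.4966335204872 [[-0.4583, -0.4031, 0.7921, -0.1378], [-0.8884, 0.1822, -0.4212, 0.3516], [0.0254, -0.8968, -0.4417, 0.4685], [0.0, 0.0, 0.0, 1.0]]
top 46.77499631947815 322.4216117039367 236.31119008095965 [[-0.0157, -0.9872, 0.1589, 0.382], [-0.9997, 0.0188, 0.0179, -0.0334], [-0.0206, -0.1586, -0.9871, 1.1462], [0.0, 0.0, 0.0, 1.0]]
0.1 [ 0.1616774  -0.60325141  0.23038612] [-3.13983209e+00  3.50578782e-05  2.61860138e-01] [-0.13336399 -0.46190356 -0.10680513]
```

View pics/scene0.png

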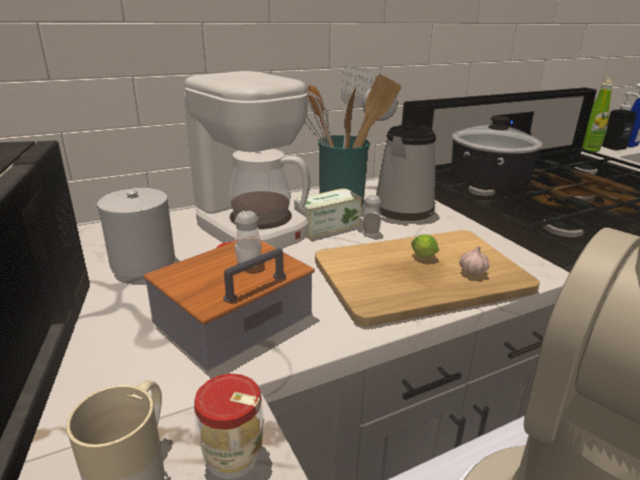

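View pics/top0.png

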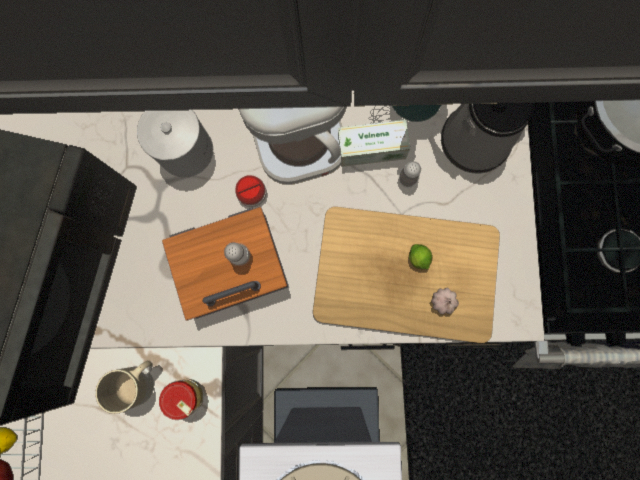

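The scene view shows the bin with salt at (247,235) behind the bar (228-285, 255-295), the lime at (425,246) and the garlic at (474,262). The top view shows the lid corners at about (163,241), (262,208), (287,286), (188,319), the cap at (236,253), the bar from (205,300) to (259,287) and the board at (315-499, 207-341), with its left half free.

```bash
cat > h.py <<'E'
import cv2,numpy as np
def ray(c,uv):
    f=240/np.tan(np.radians(c["vertical_fov"]/2)); T=np.array(c["world_from_camera"])
    d=T[:3,:3]@np.array([(uv[0]-c["cx"])/f,(uv[1]-c["cy"])/f,1]); return T[:3,3],d/np.linalg.norm(d)
def onz(c,uv,z):
    o,d=ray(c,uv); return o+d*(z-o[2])/d[2]
def tri(rays):
    A=np.zeros((3,3));b=np.zeros(3)
    for o,d in rays:
        P=np.eye(3)-np.outer(d,d);A+=P;b+=P@o
    p=np.linalg.solve(A,b); return p,[float(np.linalg.norm((np.eye(3)-np.outer(d,d))@(p-o))) for o,d in rays]
def big(m,roi):
    x0,y0,x1,y1=roi; k=np.zeros_like(m);k[y0:y1,x0:x1]=m[y0:y1,x0:x1]
    cs,_=cv2.findContours(k,cv2.RETR_EXTERNAL,cv2.CHAIN_APPROX_NONE); return max(cs,key=cv2.contourArea)
def quad(ct):
    h=cv2.convexHull(ct); 
    for e in np.arange(2,25,.5):
        a=cv2.approxPolyDP(h,e,True)
        if len(a)<=4: return a[:,0]
E
python3 - <<'E'
from station import ctrl
from h import *
np.set_printoptions(precision=4,suppress=True)
C={n:ctrl.camera(n) for n in("scene","top")}
for n,roi,zr in(("top",(140,190,300,330),None),("scene",(130,225,330,330),None)):
    c=C[n];h=cv2.cvtColor(c["color"],cv2.COLOR_BGR2HSV)
    m=cv2.inRange(h,(3,120,60),(18,255,255)); q=quad(big(m,roi)); print(n,"lid",q.tolist()); print(np.array([onz(c,p,.088) for p in q]))
c=C["top"];h=cv2.cvtColor(c["color"],cv2.COLOR_BGR2HSV)
q=quad(big(cv2.inRange(h,(10,40,100),(25,200,255)),(305,195,510,350)));print("board",q.tolist());print(np.array([onz(c,p,.022) for p in q]))
ct=big(cv2.inRange(h,(0,0,0),(180,110,75)),(195,270,270,312));r=cv2.minAreaRect(ct);print("bar",r,cv2.boxPoints(r).tolist())
for n,(x0,y0,x1,y1) in(("top",(190,230,290,310)),("scene",(210,200,310,310))):
    pass
a=cv2.resize(C["top"]["color"][230:330,160:293],None,fx=6,fy=6,interpolation=cv2.INTER_CUBIC);cv2.imwrite("pics/ct.png",a[:600,:800])
a=cv2.resize(C["scene"]["color"][200:310,205:315],None,fx=5.4,fy=5.4,interpolation=cv2.INTER_CUBIC);cv2.imwrite("pics/cs.png",a)
E
```

```text
top lid [[259, 207], [286, 285], [186, 319], [163, 240]]
[[0.6126 0.1087 0.088 ]
 [0.4596 0.0567 0.088 ]
 [0.3984 0.2469 0.088 ]
 [0.5509 0.2954 0.088 ]]
scene lid [[313, 269], [203, 324], [144, 277], [233, 241]]
[[0.4552 0.0604 0.088 ]
 [0.3872 0.2501 0.088 ]
 [0.5391 0.2992 0.088 ]
 [0.5997 0.1436 0.088 ]]
board [[327, 209], [496, 227], [491, 337], [317, 321]]
[[ 0.6199 -0.0234  0.022 ]
 [ 0.5755 -0.3683  0.022 ]
 [ 0.3545 -0.344   0.022 ]
 [ 0.3913  0.0005  0.022 ]]
bar ((231.4500274658203, 293.8499755859375), (8.854376792907715, 56.604774475097656), 71.56505584716797) [[203.2000274658203, 298.5999755859375], [256.9000244140625, 280.699951171875], [259.70001220703125, 289.0999755859375], [206.00003051757812, 307.0]]
```

View pics/ct.png

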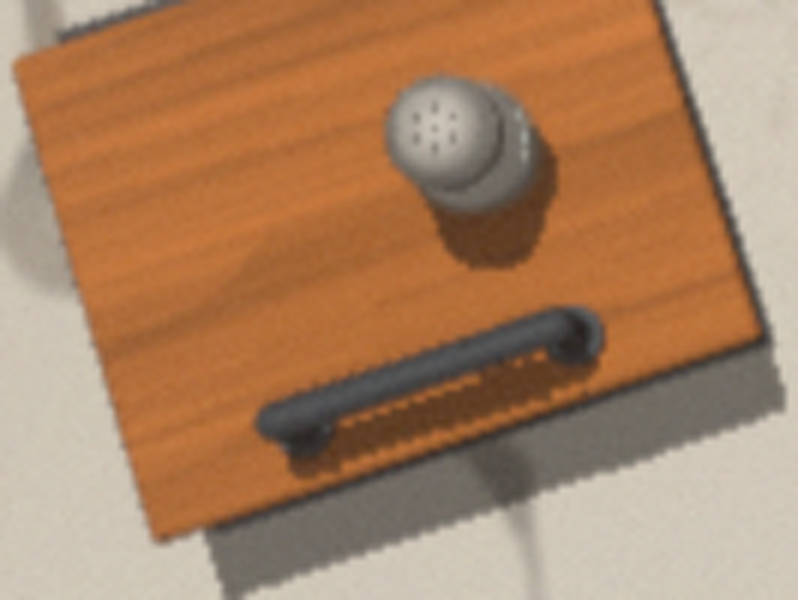

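View pics/cs.png

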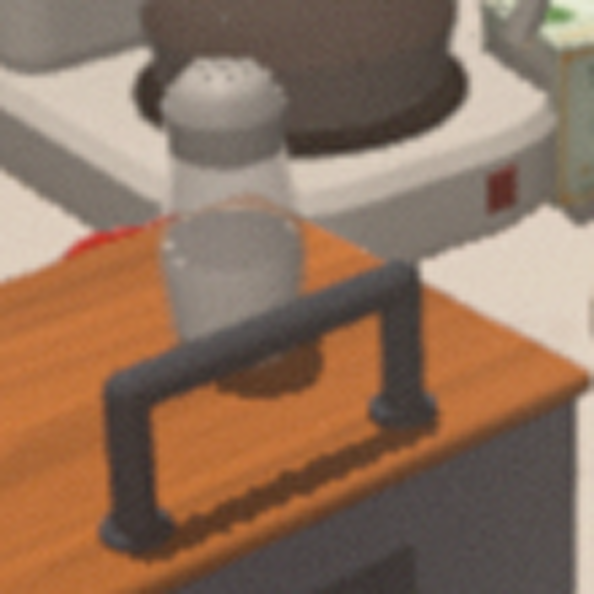

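The crops show the bar axis in the top crop from (257,420) to (592,318) and in the scene crop from (107,385) to (415,268). The cap's holes are centred at (436,130) in the top crop and (228,70) in the scene crop. Next I triangulate these points and check them against the given sizes.

```bash
python3 - <<'E'
from station import ctrl
from h import *
np.set_printoptions(precision=4,suppress=True)
C={n:ctrl.camera(n) for n in("scene","top")}
t=lambda u,v:ray(C["top"],(u/6+160,v/6+230)); s=lambda u,v:ray(C["scene"],(u/5.4+205,v/5.4+200))
L=tri([t(257,420),s(107,385)]);R=tri([t(592,318),s(415,268)]);print("bar",L,R,(L[0]+R[0])/2,np.linalg.norm(L[0]-R[0]),np.degrees(np.arctan2(*(R[0]-L[0])[:2])))
print("cap",tri([t(436,130),s(228,70)]))
q=np.array([onz(C["top"],p,.088)[:2] for p in [[259,207],[286,285],[186,319],[163,240]]])
c=q.mean(0);yv=(q[2]-q[1]+q[3]-q[0]);xv=(q[0]-q[3])*0+(q[0]-q[1]+q[3]-q[2]);print("lid",c,np.degrees(np.arctan2(-yv[0],yv[1])),np.degrees(np.arctan2(xv[1],xv[0])))
a=np.radians(17.9);x=np.array([np.cos(a),np.sin(a)]);print("pred bar",c-.0625*x,"hinge",c+.0825*x)
# lid corner heights
for a,b in(((286,285),(313,269)),((186,319),(203,324)),((163,240),(144,277))):print("corner",tri([ray(C["top"],a),ray(C["scene"],b)]))
for a,b in ():pass
S=C["scene"];h=cv2.cvtColor(S["color"],cv2.COLOR_BGR2HSV);qs=quad(big(cv2.inRange(h,(10,60,80),(25,220,255)),(310,225,545,325)));print("board s",qs.tolist());print(np.array([onz(S,p,.022) for p in qs]))
print("lime/garlic xy",onz(C["top"],(420,257),.045),onz(C["top"],(445,301),.045))
# IK look pose
p=[.50,.12,.36]
for yaw in (.31,.31-np.pi/2,.31+np.pi/2,.31+np.pi):print(yaw,ctrl.inverse_kinematics(p,[np.pi,0,yaw]))
E
```

```text
bar (array([0.4316, 0.2052, 0.1317]), [5.952130784640438e-05, 5.952130784647542e-05]) (array([0.4624, 0.1061, 0.1281]), [0.0027881794227413246, 0.002788179422741375]) [0.447  0.1556 0.1299] 0.1038418681318851 162.7092659952978
cap (array([0.5137, 0.1434, 0.1745]), [0.00024448811787956587, 0.00024448811787965635])
lid [0.5054 0.1769] 18.050338177038267 18.197685967041437
pred bar [0.4459 0.1577] hinge [0.5839 0.2023]
corner (array([0.4601, 0.0574, 0.0847]), [0.0005359698854074764, 0.0005359698854074844])
corner (array([0.3984, 0.2484, 0.0802]), [0.0005623735458014518, 0.0005623735458014876])
corner (array([0.5522, 0.2979, 0.0805]), [0.00026232524884436823, 0.0002623252488443097])
board s [[539, 284], [357, 324], [315, 253], [467, 230]]
[[ 0.3424 -0.3309  0.022 ]
 [ 0.3787  0.0218  0.022 ]
 [ 0.6125 -0.0207  0.022 ]
 [ 0.5706 -0.3681  0.022 ]]
lime/garlic xy [ 0.5138 -0.2071  0.045 ] [ 0.4259 -0.2523  0.045 ]
0.31 [ 0.6294  0.272  -1.1554  1.3871  0.249   1.6402 -1.7552]
-1.2607963267948965 [-1.3929  0.2726  1.3807  1.4613 -0.268   1.6255 -2.8659]
1.8807963267948966 [-0.1275  0.1229 -0.1922  1.4161  0.0234  1.6048 -0.0075]
3.451592653589793 [ 0.6947  0.3222 -1.2794  1.3853  0.3093  1.6565  1.3382]
```

Bar height is 0.130 and cap height about 0.175 (expected 0.130 and 0.178), the bar is 104 mm long (102), and the lid yaw is about 18°. That is all consistent. I'll refine it with the wrist camera from two places.

```bash
python3 - <<'E'
from station import ctrl
from h import *
import pickle
yaw=.314+np.pi/2
out=[]
for i,p in enumerate(([.455,.10,.36],[.455,.17,.36])):
    ctrl.move_pose(p,[np.pi,0,yaw]); c=ctrl.camera("wrist"); out.append(c)
pickle.dump(out,open("w.pkl","wb"))
a=np.hstack([cv2.resize(c["color"],(400,300),interpolation=cv2.INTER_AREA) for c in out]);cv2.imwrite("pics/w.png",a)
s=ctrl.read_state();print(s["t"],s["tcp_pos"],s["joint_positions"],s["force"])
for c in out: print(c["vertical_fov"],np.round(c["world_from_camera"],3).tolist())
E
```

```text
3.5083 [0.45516978 0.1697304  0.35976011] [ 0.1622251   0.08862987 -0.63000248  1.4683047   0.05219774  1.60211767
 -0.15032131] [ 0.11167431 -0.39167636  0.72824302]
71.57577129696278 [[0.952, 0.29, 0.098, 0.429], [0.306, -0.902, -0.305, 0.178], [-0.0, 0.321, -0.947, 0.503], [0.0, 0.0, 0.0, 1.0]]
71.57577129696278 [[0.95, 0.294, 0.1, 0.428], [0.311, -0.9, -0.304, 0.25], [0.0, 0.32, -0.947, 0.503], [0.0, 0.0, 0.0, 1.0]]
```

View pics/w.png

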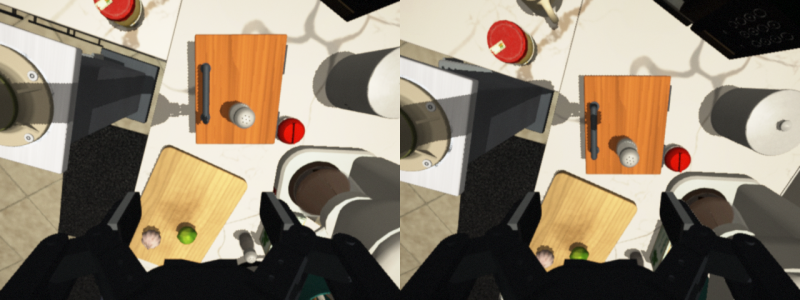

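Left view: lid at (196-281, 34-144), bar at x≈205, y 65-122, cap at (243,118). Right view (subtract 400): lid at (181-270, 76-174), bar at (195, 103-158), cap at (228,155). The board is below, with lime and garlic. Next I extract these by masks at full size and triangulate.

```bash
python3 - <<'E'
from station import ctrl
from h import *
import pickle
np.set_printoptions(precision=4,suppress=True)
W=pickle.load(open("w.pkl","rb")); D=[]
for c in W:
    h=cv2.cvtColor(c["color"],cv2.COLOR_BGR2HSV)
    m=cv2.inRange(h,(3,130,50),(18,255,255)); ct=big(m,(250,30,460,300)); hull=cv2.convexHull(ct); q=quad(ct)
    q=np.array(sorted(q.tolist(),key=lambda p:p[0]+p[1]*0)); L=sorted(q[:2].tolist(),key=lambda p:p[1]);R=sorted(q[2:].tolist(),key=lambda p:p[1])
    ins=np.zeros_like(m);cv2.fillConvexPoly(ins,hull,255);ins=cv2.erode(ins,np.ones((7,7)))
    bar=cv2.bitwise_and(cv2.inRange(h,(0,0,0),(180,120,85)),ins);bar=cv2.morphologyEx(bar,cv2.MORPH_OPEN,np.ones((3,3)))
    x,y,w,hh=cv2.boundingRect(q)
    bc=big(bar,(x,y,x+w//3,y+hh)); br=cv2.minAreaRect(bc)
    sm=cv2.bitwise_and(cv2.inRange(h,(0,0,60),(180,90,255)),ins)
    sc=big(sm,(x+w//4,y,x+w,y+hh)); sr=cv2.minEnclosingCircle(sc); 
    print(L,R,"bar",br,"salt bbox",cv2.boundingRect(sc),sr); D.append((L,R,br))
crop=np.hstack([cv2.resize(c["color"][a:a+190,b:b+190],None,fx=2.1,fy=2.1,interpolation=cv2.INTER_CUBIC) for c,a,b in((W[0],45,290),(W[1],110,280))]);cv2.imwrite("pics/w2.png",crop)
for k in(0,1):
  for j in(0,1): print("corner",tri([ray(c,d[k][j]) for c,d in zip(W,D)]))
E
```

```text
[[313, 56], [315, 229]] [[458, 56], [438, 228]] bar ((327.4999694824219, 149.5), (12.999998092651367, 94.99998474121094), 0.0) salt bbox (367, 165, 41, 40) ((387.0, 184.5), 21.708393096923828)
[[294, 123], [298, 277]] [[432, 122], [416, 276]] bar ((309.0, 209.0), (88.0, 12.0), 90.0) salt bbox (347, 222, 36, 46) ((364.5, 244.0), 23.243377685546875)
corner (array([0.3979, 0.2469, 0.0956]), [0.0005903934444941167, 0.0005903934444941063])
corner (array([0.4594, 0.0586, 0.0872]), [0.0007519445573220097, 0.0007519445573219235])
corner (array([0.5518, 0.2988, 0.0828]), [0.00017175427887826551, 0.00017175427887813614])
corner (array([0.6147, 0.1076, 0.0799]), [0.00024514361122260017, 0.0002451436112224617])
```

View pics/w2.png

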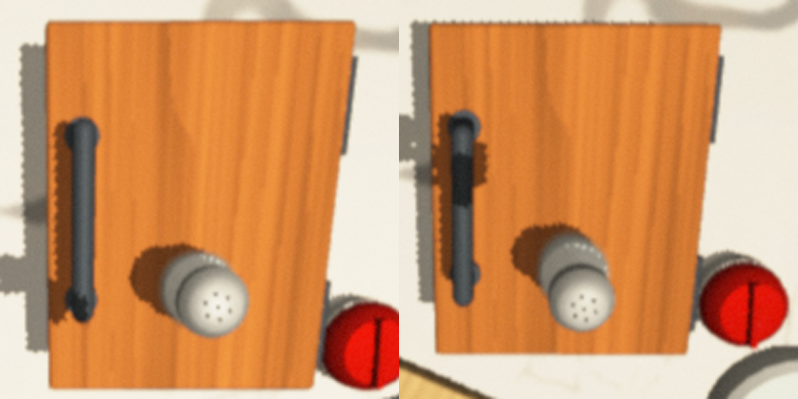

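The wrist crops show the cap's holes at (217,306) in the left panel and (184,309) in the right one. The bar runs from (84,118) to (83,320), and from (63,110) to (64,305).

```bash
python3 - <<'E'
from station import ctrl
from h import *
import pickle
np.set_printoptions(precision=4,suppress=True)
W=pickle.load(open("w.pkl","rb"))
C={n:ctrl.camera(n) for n in("scene","top")}
t=lambda u,v:ray(C["top"],(u/6+160,v/6+230)); s=lambda u,v:ray(C["scene"],(u/5.4+205,v/5.4+200))
a=lambda u,v:ray(W[0],(u/2.1+290,v/2.1+45)); b=lambda u,v:ray(W[1],(u/2.1+280,v/2.1+110))
print("cap w",tri([a(217,306),b(184,309)]),"all",tri([a(217,306),b(184,309),t(436,130)]))
E1=tri([a(84,118),b(63,110)]);E2=tri([a(83,320),b(64,305)]);print(E1,E2,(E1[0]+E2[0])/2)
E1=tri([a(84,118),b(63,110),t(257,420)]);E2=tri([a(83,320),b(64,305),t(592,318)]);print(E1[0],E2[0],(E1[0]+E2[0])/2,np.degrees(np.arctan2(*(E1[0]-E2[0])[:2])))
for z in(.088,): print([onz(W[i],p,z) for i,p in((0,(315,229)),(0,(313,56)),(0,(458,56)),(0,(438,228)))])
for z in(.335,.115):
  print(ctrl.inverse_kinematics([.513,.143,z],[np.pi,0,.314]),ctrl.inverse_kinematics([.513,.143,z],[np.pi,0,.314-np.pi]))
E
```

```text
cap w (array([0.5139, 0.1456, 0.1804]), [1.8222113110449984e-05, 1.8222113110366806e-05]) all (array([0.5148, 0.1442, 0.1752]), [0.0009922404827598535, 0.0005867513769179461, 0.0012011125208744638])
(array([0.4292, 0.2099, 0.0911]), [0.0010902853091014158, 0.0010902853091014273]) (array([0.4609, 0.1124, 0.1357]), [3.166396311808731e-05, 3.166396311813088e-05]) [0.445  0.1612 0.1134]
[0.4304 0.2103 0.1074] [0.4625 0.1063 0.1149] [0.4465 0.1583 0.1112] -17.16156154815201
[array([0.4601, 0.0588, 0.088 ]), array([0.3979, 0.2482, 0.088 ]), array([0.5505, 0.2973, 0.088 ]), array([0.6114, 0.1089, 0.088 ])]
[ 0.0916  0.1888 -0.5027  1.413   0.0906  1.5627 -1.6611] [ 0.2564  0.2171 -0.7109  1.4062  0.141   1.5698  1.4419]
[ 0.08    0.317  -0.4918  1.7636  0.1657  1.1021 -1.723 ] [ 0.2321  0.3534 -0.6825  1.7572  0.2453  1.1176  1.3562]
```

```bash
python3 - <<'E'
from station import ctrl
from h import *
x,y=.5145,.1445;o=[np.pi,0,.314]
ctrl.set_gripper(.085)
ctrl.move_pose([x,y,.26],o)
print("hit",ctrl.servo_line([x,y,.117],stop_force=6))
ctrl.set_gripper(.03)
s=ctrl.read_state();print(s["t"],s["tcp_pos"],s["finger_gap"],s["gripper_force"],s["force"])
ctrl.servo_line([x,y,.25]);s=ctrl.read_state();print(s["t"],s["tcp_pos"],s["finger_gap"],s["gripper_force"],s["force"],s["joint_positions"])
c=ctrl.camera("scene");cv2.imwrite("pics/s2.png",c["color"])
E
```

```text
hit False
6.7917 [0.51504274 0.14434784 0.11815145] 0.03835353884861598 59.446973588783294 [-2.57206205 -1.46000875  7.46993018]
7.825 [0.51398183 0.14427983 0.24883849] 0.03819340672840259 59.66449639876373 [ 0.02087314  0.41763644 -1.55425935] [ 0.09314039  0.21577342 -0.50167188  1.57230249  0.10470735  1.38229716
 -1.67533655]
```

View pics/s2.png

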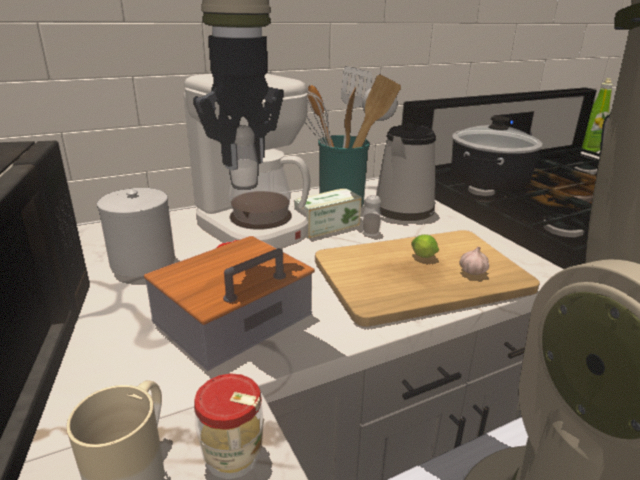

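The salt is held upright at about (243,165) and the lid stayed shut. Now I place it on the board.

```bash
python3 - <<'E'
from station import ctrl
from h import *
x,y=.475,-.09
ctrl.servo_line([x,y,.20],velocity=.15)
ctrl.servo_line([x,y,.065],velocity=.12)
ctrl.hold(.2)
print("hit",ctrl.servo_line([x,y,.046],velocity=.03,stop_force=4))
s=ctrl.read_state();print(s["t"],s["tcp_pos"],s["orientation"],s["finger_gap"],s["force"])
z=s["tcp_pos"][2]
ctrl.set_gripper(.085)
ctrl.servo_line([x,y,.24],velocity=.15)
c=ctrl.camera("scene");d=ctrl.camera("top")
cv2.imwrite("pics/s3.png",np.hstack([c["color"][180:360,130:560],d["color"][190:370,150:520]]))
s=ctrl.read_state();print(s["t"],s["force"],s["tcp_pos"])
o=[np.pi,0,.314+np.pi/2]
for z in(.22,.111):print(ctrl.inverse_kinematics([.4462,.158,z],o))
E
```

```text
hit True
11.6 [ 0.47505432 -0.08997357  0.05187529] [3.14142067e+00 8.78396094e-05 3.14018361e-01] 0.03857258283788894 [-2.83594428  0.03067593  7.7962456 ]
13.6333 [-0.05362577  0.57533624  0.65030648] [ 0.4745475  -0.08993575  0.23911483]
[ 0.17845034  0.10106865 -0.62240674  1.76336897  0.06114446  1.29650074
 -0.14411632]
[ 0.1607302   0.21401281 -0.63104537  1.91101816  0.14403096  1.06130343
 -0.21598218]
```

View pics/s3.png

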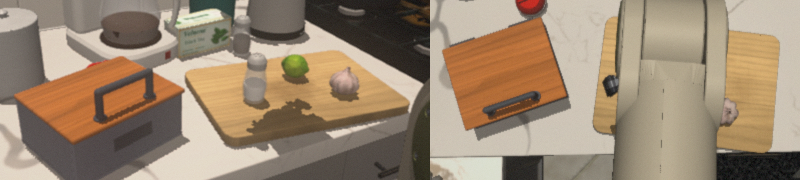

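The salt stands upright at (255,80) in the left panel, clear of the lime and garlic. Contact at TCP z 0.052 matches the 22 mm board. Next I grip the bar.

```bash
python3 - <<'E'
from station import ctrl
from h import *
np.set_printoptions(precision=4,suppress=True)
b=[.4462,.158];o=[np.pi,0,.314+np.pi/2]
ctrl.move_pose(b+[.24],o)
print("hit",ctrl.servo_line(b+[.111],stop_force=8,velocity=.12))
s=ctrl.read_state();print(s["t"],s["tcp_pos"],s["finger_gap"],s["force"])
ctrl.set_gripper(.0);ctrl.hold(.2)
s=ctrl.read_state();print(s["t"],s["tcp_pos"],s["finger_gap"],s["gripper_force"],s["force"])
c=ctrl.camera("scene");cv2.imwrite("pics/s4.png",c["color"][130:370,80:400])
th=np.radians(50);xh=np.array([np.cos(.314),np.sin(.314)])
dx=-.145*np.cos(th)+.05*np.sin(th)+.145;dz=.145*np.sin(th)+.05*np.cos(th)-.05
print(ctrl.inverse_kinematics([b[0]+dx*xh[0],b[1]+dx*xh[1],.111+dz],o))
E
```

```text
hit False
15.8417 [0.4467 0.1582 0.1117] 0.08529778835680299 [0.6695 0.1279 0.3227]
16.725 [0.4462 0.158  0.1112] 0.010190539530521368 58.47602963447571 [-1.892  -0.7339  4.7028]
[ 0.0905  0.3236 -0.6055  1.5643  0.1883  1.3127 -0.2249]
```

View pics/s4.png

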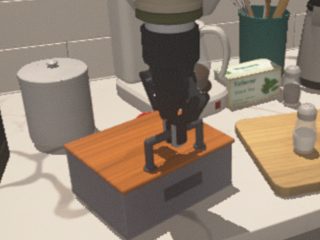

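The bar is gripped between its posts (crop, around (178,135)), with a 10 mm gap and low forces. Now I lift along the hinge arc.

```bash
python3 - <<'E'
from station import ctrl
from h import *
np.set_printoptions(precision=4,suppress=True)
p0=np.array([.4462,.158,.111]);xh=np.array([np.cos(.314),np.sin(.314)])
for deg in range(5,51,5):
    th=np.radians(deg)
    dx=-.145*np.cos(th)+.05*np.sin(th)+.145;dz=.145*np.sin(th)+.05*np.cos(th)-.05
    ctrl.servo_line([p0[0]+dx*xh[0],p0[1]+dx*xh[1],p0[2]+dz],velocity=.04)
    s=ctrl.read_state();print(deg,round(s["t"],2),s["tcp_pos"],s["finger_gap"],s["force"],s["gripper_force"])
    if np.linalg.norm(s["force"])>50: print("STOP");break
ctrl.hold(.3)
c=ctrl.camera("scene");d=ctrl.camera("top")
cv2.imwrite("pics/s5.png",cv2.resize(c["color"][120:370,80:400],None,fx=2.3,fy=2.3,interpolation=cv2.INTER_CUBIC));cv2.imwrite("pics/s5t.png",d["color"])
E
```

```text
5 17.26 [0.4505 0.1594 0.1231] 0.010071037618433136 [-0.2517  0.6228 -4.5818] 58.31545829772949
10 17.74 [0.4562 0.1612 0.1355] 0.010094047422412357 [-5.2527 -1.5055 -2.2584] 58.50338816642761
15 18.23 [0.4626 0.1633 0.1471] 0.010179938963412663 [-8.6378 -3.237   1.6186] 58.44996929168701
20 18.71 [0.4698 0.1656 0.158 ] 0.009720940579510447 [-10.5085  -4.8409   3.0893] 58.478620648384094
25 19.19 [0.478  0.1682 0.1683] 0.0099824049423615 [-13.5425  -4.7014   8.0654] 58.53917419910431
30 19.68 [0.4876 0.1714 0.1788] 0.009857109774799321 [-16.7495  -5.8815  17.2714] 58.684247732162476
35 20.16 [0.4979 0.1747 0.1878] 0.009951456293068265 [-17.0712  -8.367   20.4299] 58.81428122520447
40 20.64 [0.5089 0.1783 0.1959] 0.009839801647532766 [-17.0165  -8.3787  22.912 ] 58.84056329727173
45 21.12 [0.5213 0.1823 0.2023] 0.009919869130320861 [-11.4485  -4.825   17.0645] 61.1087965965271
50 21.61 [0.5335 0.1863 0.2071] 0.009715715383267818 [-4.6654 -2.7715 11.3966] 61.95105314254761
```

View pics/s5.png

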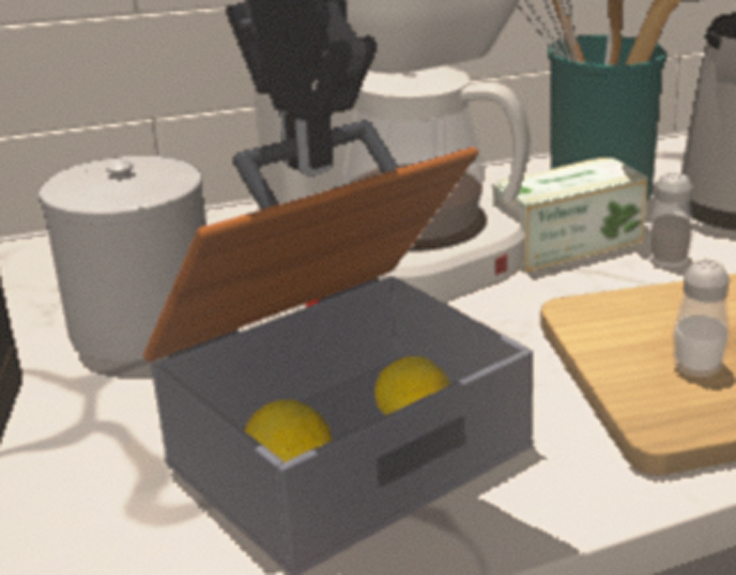

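The lid is open, held by the bar, with both lemons in the bin. Its front corners are at (200,231) and (478,152) in the crop. I check the angle by intersecting rays with the lid's side planes.

```bash
python3 - <<'E'
from station import ctrl
from h import *
np.set_printoptions(precision=4,suppress=True)
c=ctrl.camera("scene");s=ctrl.read_state();print(s["t"],s["tcp_pos"],s["force"])
H=np.array([.5837,.2031,.08]);x=np.array([np.cos(.314),np.sin(.314),0]);y=np.array([-x[1],x[0],0])
for uv,side in(((200,231),.102),((478,152),-.102)):
    o,d=ray(c,(uv[0]/2.3+80,uv[1]/2.3+120)); p=o+d*((side-(o-H)@y)/(d@y))-H
    print(side,p@x,p[2],"r",np.hypot(p@x,p[2]),"angle",np.degrees(np.arctan2(p[2],-p@x)),"minus 2.8 if top-face corner")
g=np.array(s["tcp_pos"])+[0,0,.019]-H;a=np.degrees(np.arctan2(g[2],-(g@x)));print("grasp pt",g@x,g[2],"r",np.hypot(g@x,g[2]),"angle",a-np.degrees(np.arctan2(50,145)))
w=ctrl.camera("wrist");cv2.imwrite("pics/w3.png",w["color"])
a=cv2.resize(c["color"][170:290,135:305],None,fx=4.7,fy=4.7,interpolation=cv2.INTER_CUBIC);cv2.imwrite("pics/c6.png",a[:564,:799])
E
```

```text
22.0583 [0.5334 0.1862 0.2071] [-5.026  -3.0336 10.5945]
0.102 -0.103573847052345 0.129763062980571 r 0.1660301006062521 angle 51.40394976618688 minus 2.8 if top-face corner
-0.102 -0.10180502189541318 0.12569304734110254 r 0.16174982112205935 angle 50.99427434153593 minus 2.8 if top-face corner
grasp pt -0.053022623108392904 0.14608502474588891 r 0.1554098871253102 angle 51.025659528419425
```

View pics/c6.png

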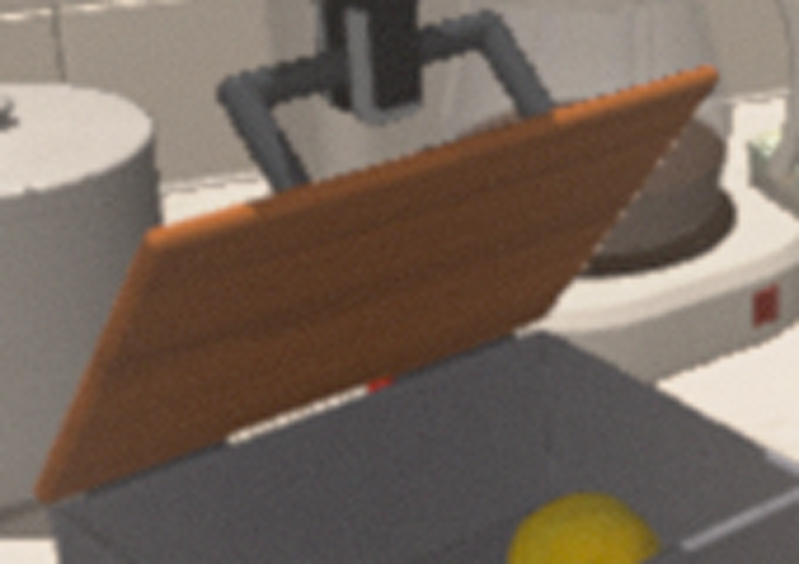

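The finer crop shows the top-face corners at (150,232) and (717,70), the underside corner at (153,246), and the bar ends at (222,88) and (495,20). I compute the angle from the bar too, calibrated against the shut lid in the same camera.

```bash
python3 - <<'E'
from station import ctrl
from h import *
c=ctrl.camera("scene")
H=np.array([.5837,.2031,.08]);x=np.array([np.cos(.314),np.sin(.314),0]);y=np.array([-x[1],x[0],0])
def f(n,u,v,side,off):
    o,d=ray(c,(u,v)); p=o+d*((side-(o-H)@y)/(d@y))-H
    print(n,round(p@x,4),round(p[2],4),"r",round(np.hypot(p@x,p[2]),4),"angle",round(np.degrees(np.arctan2(p[2],-p@x))-off,2))
k=lambda u,v:(u/4.7+135,v/4.7+170)
B=np.degrees(np.arctan2(50,145));T=np.degrees(np.arctan2(8,165))
f("shut barL",224.8,271.3,.051,B);f("shut barR",281.9,249.6,-.051,B)
f("shut cornR",313,269,-.102,T);f("shut cornL",203,324,.102,0)
f("barL",*k(222,88),.051,B);f("barR",*k(495,20),-.051,B)
f("topL",*k(150,232),.102,T);f("botL",*k(153,246),.102,0);f("topR",*k(717,70),-.102,T);f("botR",*k(712,84),-.102,0)
E
```

```text
shut barL -0.1473 0.0539 r 0.1569 angle 1.07
shut barR -0.1457 0.0501 r 0.1541 angle -0.03
shut cornR -0.1601 0.0031 r 0.1601 angle -1.68
shut cornL -0.1663 0.003 r 0.1664 angle 1.05
barL -0.0568 0.1466 r 0.1573 angle 49.8
barR -0.0507 0.1431 r 0.1518 angle 51.45
topL -0.1038 0.1313 r 0.1674 angle 48.89
botL -0.1045 0.1274 r 0.1648 angle 50.64
topR -0.1012 0.1275 r 0.1628 angle 48.78
botR -0.0986 0.1219 r 0.1568 angle 51.02
```

The independent estimates (bar, corners, TCP) run from 48.8° to 51.5° and average about 50°. The hold is steady at low force.

```bash
python3 - <<'E'
from station import ctrl
ctrl.hold(.5);s=ctrl.read_state();print(s["t"],s["tcp_pos"],s["force"],s["finger_gap"])
print(ctrl.finish_job())
E
```

```text
22.6583 [0.53343146 0.18621353 0.20707516] [-4.70047793 -3.20704701  9.9012088 ] 0.00966947861935414
the job is handed in; nothing more can be done
None
```

The salt shaker stands upright on the chopping board, and the gripper is holding the lid open at about 50° (estimates ranged from 48.8° to 51.5°), with both lemons still in the bin; the job was handed in at 22.7 s.

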